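# Index the fluted leg and hold it down

## Robot

A 6-joint arm with a two-finger parallel gripper is mounted at the origin on the work surface. World frame = base frame: x ahead of the robot, y to its left, z up, the work surface at z = 0. Lengths are in m, angles in rad, forces in N, time in s.
With the tool pointing down it reaches from about 0.325 to 1 m from the base axis. Payload 5.1 kg.
Tool frame: the origin (TCP) lies midway between the tips of the shut fingers; the grasp point (between the pads) lies arm.grip_point_offset behind it (arm.grip_point_offset is the distance from the TCP to the grasp point, in m); y points along the fingers, x is the direction in which the jaws open and shut, and the axes are right-handed (so a half turn about y gives the same grasp; the last joint's range is limited). The gripper opens to 85 mm and grips with 20 to 120 N. Pads are 22 mm wide; open, the fingers measure 114 mm over their backs; the gripper's body (76 mm by 85 mm) begins 54 mm behind the grasp point. The pads swing forward as they close: fully open they stand 13 mm farther back than shut.
Start: joints at [1.147, 0.124, 1.65, -0, 1.367, -0.083], TCP at [0.217, 0.613, 0.231] pointing down, gripper open.
Joint ranges: [-2.61, 2.61], [-1.02, 2.33], [0.03, 2.71], [-1.35, 4.49], [0.32, 2.68], [-2.91, 2.91]. Speed limits (rad/s): [2.57, 2.57, 3.14, 3.14, 3.14, 3.14].

## Interface

Orientations are given as a unit quaternion [x, y, z, w].
In Python, from workcell import monitor, vision, ticket, arm gives the robot as it stands.
- The arm moves only by the tool move_arm, never from a script. Its argument "increments" is a list that holds one entry, the list of rows, each a list of 7 numbers: the turn, a rotation vector about the tool's x, y, z in rad, then the shift along the tool's x, y, z in cm, then the finger opening in cm, from 0 to 8.54. A call has 1 to 10 rows; each row shifts and turns the pose as measured when the row begins, along the tool's axes as they then stand; what a row does not reach is not made up. A row lasts 1/10 s, in which the tool goes at most 50 mm and 8.59 degrees, less where a joint would pass 70% of its speed; a pose out of reach is approached as far as the arm can. A call with a gripper value outside its range is refused whole. The fingers move at their own pace and stop on an object; "squeeze" is the grip in N (left out, the last holds). Time passes only in rows, so rows that do not move let the fingers close. It gives the time, the measured TCP pose, the force and the opening at its end, in the units of the state.
- monitor.state(): the state, without advancing time (a new reading comes with each control period).
- vision.read_camera(name): name is "scene" or "top" or "wrist"; returns a dict with "pixels" (400x640x3 uint8, blue, green, red), "range_z" (400x640 float32, m along the optical axis (not along the pixel's ray), 0 where there is no reading), "intrinsics" (3x3 intrinsics, pixels), "extrinsics" (4x4, takes a point from world to camera coordinates). Camera axes: x right, y down, z forward; pixel columns grow to the right and rows downward; lengths in m; the calibration is good to about 2 mm. A picture is of the moment at which its call begins.
- ticket.hand_in(): hands the job in, once; it reports no verdict.
The state is a dict: "clock": time; "q": joint angles; "qd": joint speeds; "effort": joint torques, N m; "position": TCP position; "ee_rot": TCP orientation; "ft_force": force on the tool from outside, world axes, zero at the start; "torque": the same for the moment, N m; "finger_gap": opening from 0.0 (shut) to 1.0 (fully open).
Only numpy, scipy, OpenCV 4.12 (cv2) and the standard library are available. Lean on these libraries where they do the work, as an engineer would, in place of code of your own. Each camera call takes 0.05 s, during which the arm holds its last target.

## Task

Turn the black knob on the fluting jig's indexing head clockwise (seen from above) until it clicks past its detent into the next seat, so the leg moves on by one flute; leave the spring hold-down lever up meanwhile. Then press the wooden handle of the hold-down lever slowly down, about 25 mm, until the lever is level and its cork pad rests on the leg, never clearly past level or it dents the flutes, and finish while still holding it there. Leave the tools and other things on the bench and jig where they are.

Things in the scene. Friction and masses are not known exactly. Their poses are not given: they have to be found in the camera images.
- jig: the fluting jig, fixed to the bench: a plywood board 220 (x) x 440 (y) x 18 mm carrying a fluted furniture leg 44 mm thick that lies along the jig's y axis at x = 0, axis 63 mm above the bench, between a grey indexing head (70 x 70 mm, top at z = 96 mm, centred at jig x 0, y +170 mm) and a wooden tailstock (jig y -190 mm). Origin: centre of the board's underside, z up; its -x side is turned roughly towards the robot
- index_knob (a joint): the detented knob on top of the indexing head, vertical axis, rad: it starts in its first seat (0) and grows as the knob turns clockwise seen from above, up to a stop in the second seat at 1.2. A sprung plunger resists with about 0.25 N m at first, less and less up to the dead point at 0.6; past that it drives the knob on to 1.2, where it stays. The leg turns with it by one flute
- knob_grip (a point): a point on the knob's axis at gripping height (128 mm above the bench), 12 mm below the top of its upright bar grip. The bar is 44 mm long along this point's x axis, 14 mm thick along its y axis and 32 mm high; below it is a round skirt 44 mm across, topped 18 mm under this point. The point turns with the knob; at joint 0 its x axis is 0.6 rad anticlockwise from the jig's x axis. A white line marks the -x end of the bar
- hold_lever (a joint): the spring hold-down lever, rad: 0 is its raised rest position, grows as the handle is pressed down, 0.15 is level with the cork pad just resting on the leg, hard stop at 0.28 (pad crushed into the leg). The hinge is level, along the jig's y axis, 170 mm from lever_handle towards the jig's +x, 120 mm above the bench. The spring pushes back with about 5 N at the handle at first, about 13 N when level and about 19 N at the hard stop; let go, it springs up to 0
- lever_handle (a point): centre of the top face of the lever's flat wooden handle, a pad 52 mm (x) x 46 mm (y) x 14 mm thick at the lever's -x end, 155 mm above the bench at rest and 130 mm when level (about 25 mm of travel straight down, moving less than 4 mm in the jig's x). x runs along the lever to the hinge, y across it, z out of the top face. The lever stands somewhere along the leg, between the tailstock and the indexing head
- wax_tin: closed flat tin, 60 mm across, 26 mm high, on the jig board (bystander); origin: centre of its underside
- sanding_block: cork block 45 x 70 x 26 mm on the jig board (bystander); origin: centre of its underside
- scraper: flat steel plate 45 x 75 x 5 mm on the jig board (bystander); origin: centre of its underside
- mallet: wooden mallet about 280 mm long, head 110 mm wide and 70 mm high, on the bench (bystander); origin: on the bench near its middle, x along it
- gouge: carving gouge 245 mm long with a turned handle, on the bench (bystander); origin: on the bench near its middle, x along it
- glue_bottle: white bottle, 60 mm across, 150 mm high, standing on the bench (bystander); origin: centre of its underside
- offcut: wooden block 90 x 50 x 45 mm on the bench (bystander); origin: centre of its underside

How it is judged:
On the way, in this order (a step that is already met when the one before it is completed fails the run):
1. the knob has clicked into its second seat, with the lever still up (value of joint index_knob above 1.05 rad and value of joint hold_lever below 0.04 rad), for 0.2 s.
2. the lever is pressed level (value of joint index_knob above 1.05 rad and value of joint hold_lever between 0.105 and 0.195 rad), for 0.3 s.
At the end, for the whole second after the job is handed in: The knob is in its second seat (joint above 1.05 rad) and the robot itself holds the lever still and level: joint 0.105 to 0.195 rad (level is 0.15; about 7 mm either way at the handle), pushing on it with more than 5 N (all of step 2 and velocity of joint hold_lever between -0.1 and 0.1 rad/s and contact force between any of the fingers, the arm and hold_lever above 5 N); the arm keeps its last pose, push and grip.
It fails at once if the lever is pushed clearly past level (over 0.225 rad, 13 mm at the handle), denting the flutes (value of joint hold_lever above 0.225 rad).
It fails at once if a bystander is moved by more than 30 mm (distance of any of wax_tin, sanding_block, scraper, mallet, gouge, glue_bottle, offcut from where it was at the start of the episode above 0.03 m).
It also fails if it takes over 48 s, if anything falls off the work surface, if the arm or the gripper's body presses on something with over 40 N, if the wrist force passes 120 N, or if a joint passes its speed limit or range.

## Working session

There is one attempt and no reset: what is moved stays moved. The work goes in short steps, Python scripts to look and compute and a tool call to move; the robot and the scene stay as the last step left them, time stands still between calls to the robot, and variables do not carry over. Pictures are saved under pics/ and viewed, and the job is handed in when it is done.

Besides the shell and the picture viewer there is one more tool, called after "Emit:" as name(argument=value, ...) on one line, values as JSON. move_arm: Moves the arm, as the interface text tells. Its arguments: {"type":"object","properties":{"increments":{"type":"array","items":{"type":"array","items":{"type":"array","items":{"type":"number"}}}},"squeeze":{"type":"number"}},"required":["increments"]}

```bash
ls; mkdir -p pics; python3 - <<'E'
from workcell import monitor, vision, ticket, arm
import cv2, numpy as np
print(monitor.state()); print(arm.grip_point_offset)
for n in ["scene","top","wrist"]:
    d=vision.read_camera(n); cv2.imwrite(f"pics/{n}0.png",d["pixels"]); np.savez(f"{n}0.npz",**d)
    print(n,d["intrinsics"],d["extrinsics"])
E
```

```text
pics
{'clock': 0.0, 'q': array([ 1.14739084e+00,  1.24504122e-01,  1.65167253e+00,  8.97651898e-06,
        1.36749976e+00, -8.25980815e-02]), 'qd': array([-0.00057956, -0.00109412,  0.00033914, -0.00025391,  0.00054038,
       -0.00086439]), 'effort': array([-2.99643456e-03, -4.23600769e+01, -3.65455520e+01, -3.81843984e-04,
        7.04367427e-03,  4.53068665e-06]), 'position': array([0.21703373, 0.61204875, 0.23005452]), 'ee_rot': array([ 0.57791964,  0.40733101, -0.40860367, -0.57717708]), 'ft_force': array([ 0.55022423,  0.48339717, -0.5541838 ]), 'torque': array([ 0.00348   , -0.02793798, -0.00408595]), 'finger_gap': 1.00218054521556}
0.0187
scene [[506.66507476   0.         326.27865754]
 [  0.         506.66507476 202.74498251]
 [  0.           0.           1.        ]] [[-0.35395005  0.93525668  0.00378314  0.23463581]
 [ 0.47887868  0.18470431 -0.85823046 -0.14848901]
 [-0.80336453 -0.30195905 -0.51325058  2.25265164]
 [ 0.          0.          0.          1.        ]]
top [[423.52276202   0.         316.60666318]
 [  0.         423.52276202 194.93102094]
 [  0.           0.           1.        ]] [[ 2.89036648e-02 -9.99578856e-01  2.58623113e-03 -6.62372526e-02]
 [-9.98453635e-01 -2.89938472e-02 -4.74309656e-02  5.52662598e-01]
 [ 4.74859752e-02 -1.21130314e-03 -9.98871170e-01  1.29105660e+00]
 [ 0.00000000e+00  0.00000000e+00  0.00000000e+00  1.00000000e+00]]
wrist [[280.84063011   0.         317.22391726]
 [  0.         280.84063011 196.40799676]
 [  0.           0.           1.        ]] [[ 0.3340296   0.9425592  -0.00252761 -0.64829467]
 [ 0.89304198 -0.31562135  0.32071666 -0.04077318]
 [ 0.30149667 -0.10938611 -0.94717181  0.37997726]
 [ 0.          0.          0.          1.        ]]
```

View pics/scene0.png

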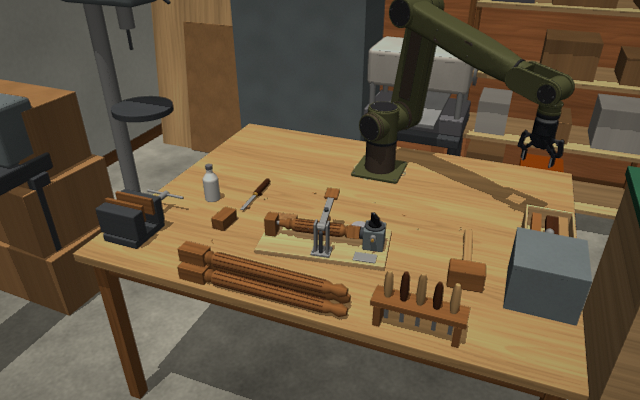

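View pics/top0.png

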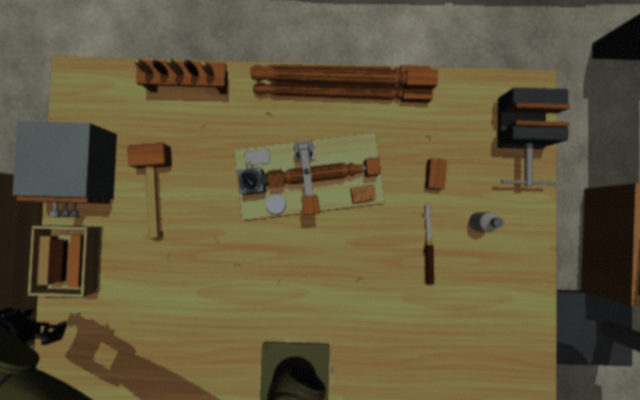

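View pics/wrist0.png

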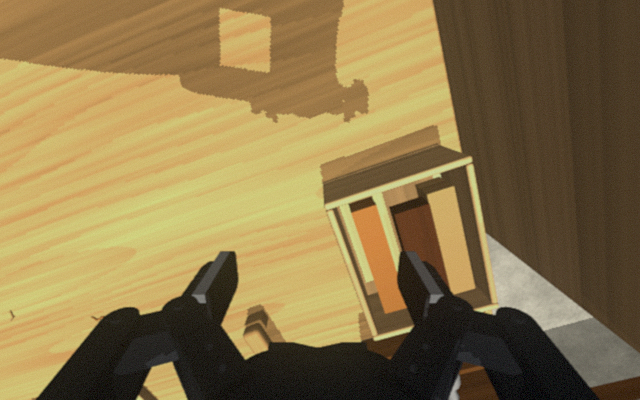

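The top view shows the jig board at about (235–385, 134–220). The head with the knob is at (251,180), the lever handle at (311,205), the wax tin at (276,204), the scraper at (257,157) and the sanding block at (363,194). The arm is clear at lower left. Next I'll measure positions.

```bash
cat > h.py <<'E'
import numpy as np, cv2
from scipy.spatial.transform import Rotation as R
def cloud(d):
    K=d["intrinsics"];E=d["extrinsics"];z=d["range_z"].astype(float)
    v,u=np.mgrid[0:z.shape[0],0:z.shape[1]]
    c=np.stack([(u-K[0,2])/K[0,0]*z,(v-K[1,2])/K[1,1]*z,z],-1)
    w=(c-E[:3,3])@E[:3,:3]
    w[z==0]=np.nan
    return w
def ray(d,u,v,h):
    K=d["intrinsics"];E=d["extrinsics"]
    dr=E[:3,:3].T@np.array([(u-K[0,2])/K[0,0],(v-K[1,2])/K[1,1],1]); o=-E[:3,:3].T@E[:3,3]
    return o+dr*(h-o[2])/dr[2]
def proj(d,p):
    c=d["extrinsics"][:3,:3]@np.asarray(p)+d["extrinsics"][:3,3]; q=d["intrinsics"]@c; return q[:2]/q[2]
E
python3 - <<'E'
from h import *
d=dict(np.load("top0.npz")); w=cloud(d)
for u,v in [(236,148),(378,134),(384,203),(243,220)]: print(ray(d,u,v,.018))
im=d["pixels"][120:235,225:395]; cv2.imwrite("pics/topz.png",cv2.resize(im,None,fx=4.6,fy=4.6,interpolation=cv2.INTER_CUBIC))
d2=dict(np.load("scene0.npz"));im=d2["pixels"][175:275,245:400]; cv2.imwrite("pics/scz.png",cv2.resize(im,None,fx=5,fy=5,interpolation=cv2.INTER_CUBIC))
z=w[...,2][120:235,225:395]
cv2.imwrite("pics/topd.png",cv2.resize(np.clip(np.nan_to_num(z)/.18*255,0,255).astype(np.uint8),None,fx=4.6,fy=4.6,interpolation=cv2.INTER_NEAREST))
E
```

```text
[0.69169397 0.20238916 0.018     ]
[ 0.7480672  -0.23440168  0.018     ]
[ 0.53535758 -0.25749947  0.018     ]
[0.47086616 0.1725974  0.018     ]
```

View pics/topz.png

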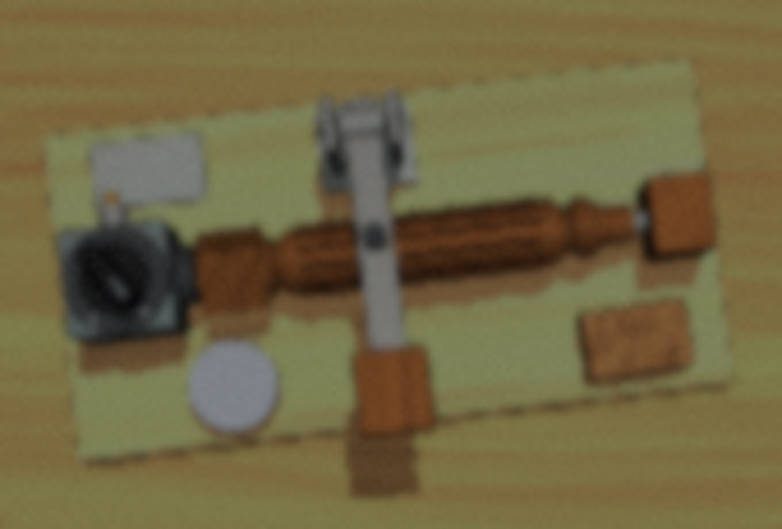

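View pics/scz.png

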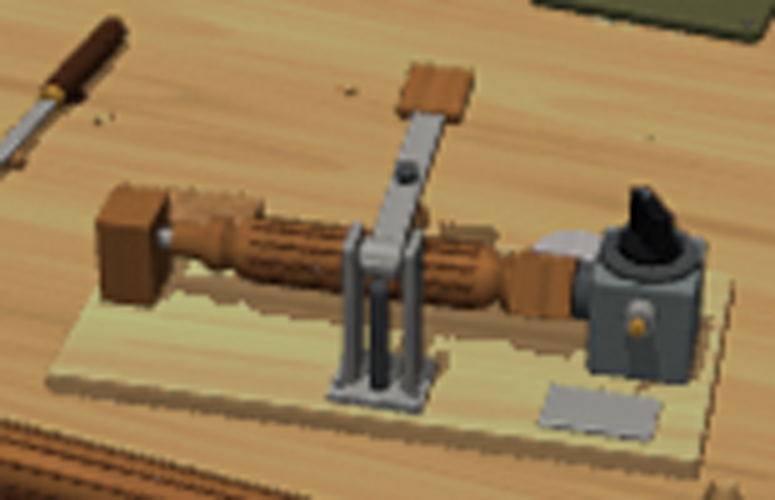

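View pics/topd.png

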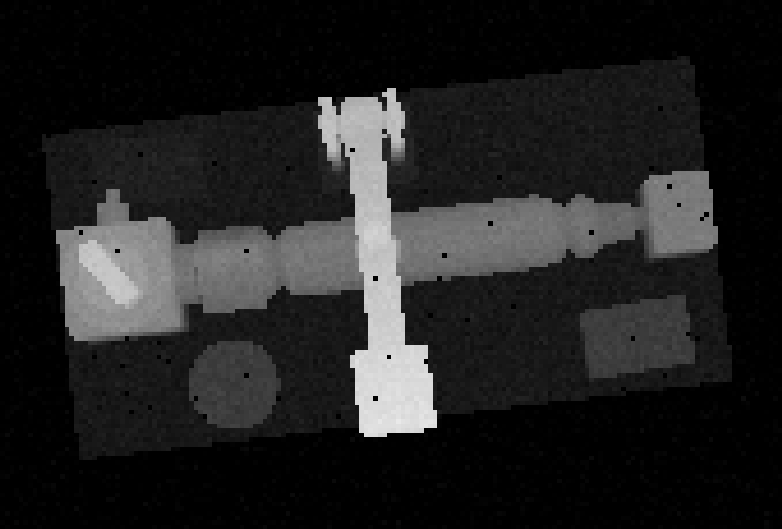

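The zoomed depth gives a clear bar, running from about (88,245) to (130,298), and a bright handle patch from (352,348) to (436,435). I'll fit these regions.

```bash
python3 - <<'E'
from h import *
d=dict(np.load("top0.npz")); w=cloud(d)
m=(w[...,2]>.011)&(w[...,0]>.4)&(w[...,0]<.82)&(w[...,1]<.26)&(w[...,1]>-.3)
n,l,s,c=cv2.connectedComponentsWithStats(m.astype(np.uint8))
i=1+np.argmax(s[1:,4]); p=w[l==i]
pb=p[(p[:,2]<.03)]
rect=cv2.minAreaRect((pb[:,:2]*1000).astype(np.float32)); print("board",rect)
# knob bar top z~.14
mk=(w[...,2]>.128)&(w[...,2]<.15)&(w[...,1]>.08)&(w[...,1]<.2)&(w[...,0]>.5)&(w[...,0]<.68)
pk=w[mk]; print("bar",len(pk),np.median(pk,0),pk.mean(0)); r=cv2.minAreaRect((pk[:,:2]*1000).astype(np.float32)); print(r)
u,S,V=np.linalg.svd(pk[:,:2]-pk[:,:2].mean(0)); print("ang",np.arctan2(*V[0][::-1]))
hd=w[(w[...,2]>.085)&(w[...,2]<.105)&(w[...,1]>.07)&(w[...,1]<.2)&(w[...,0]>.5)&(w[...,0]<.68)]
print("head",cv2.minAreaRect((hd[:,:2]*1000).astype(np.float32)))
mh=(w[...,2]>.13)&(w[...,1]>-.1)&(w[...,1]<.05)&(w[...,0]>.44)&(w[...,0]<.7)
ph=w[mh]; print("lev",ph.min(0),ph.max(0))
hh=d["pixels"].astype(int)
wood=mh&(hh[...,2]>1.6*hh[...,0]); ph=w[wood]; print(len(ph),ph.mean(0),cv2.minAreaRect((ph[:,:2]*1000).astype(np.float32)))
d2=dict(np.load("scene0.npz")); w2=cloud(d2); h2=d2["pixels"].astype(int)
m2=(w2[...,2]>.13)&(w2[...,1]>-.1)&(w2[...,1]<.06)&(w2[...,0]>.4)&(w2[...,0]<.7)&(h2[...,2]>1.6*h2[...,0]);p2=w2[m2]; print("scene handle",len(p2),p2.mean(0),cv2.minAreaRect((p2[:,:2]*1000).astype(np.float32)))
m2=(w2[...,2]>.128)&(w2[...,1]>.08)&(w2[...,1]<.2)&(w2[...,0]>.5)&(w2[...,0]<.68);p2=w2[m2];print("scene bar",len(p2),p2.mean(0),p2.max(0))
E
```

```text
board ((614.1845092773438, -23.625), (220.2966766357422, 439.8693542480469), 8.622467994689941)
bar 83 [0.58742123 0.14259532 0.13865935] [0.58820478 0.14328712 0.13804963]
((588.797607421875, 144.49395751953125), (44.17488479614258, 13.973164558410645), 42.98262023925781)
ang -2.392397311690733
head ((596.3956298828125, 125.57342529296875), (80.40901947021484, 107.6301498413086), 8.34798526763916)
lev [ 0.49434802 -0.05793464  0.13001833] [0.6996135  0.01503935 0.16488026]
307 [ 0.52092134 -0.0327094   0.15402512] ((521.284423828125, -32.677154541015625), (51.11466598510742, 45.809303283691406), 8.754728317260742)
scene handle 147 [ 0.53003299 -0.02995886  0.15358055] ((584.3958129882812, -24.223419189453125), (178.14210510253906, 46.05048370361328), 8.169881820678711)
scene bar 58 [0.59451603 0.14435965 0.13728334] [0.61575791 0.1611162  0.14583173]
```

```bash
cat >> h.py <<'E'
def state():
    from workcell import monitor
    s=monitor.state(); M=R.from_quat(s["ee_rot"]).as_matrix()
    print("t",round(s["clock"],2),"p",s["position"].round(4),"f",s["ft_force"].round(1),"tq",s["torque"].round(2),"gap",round(s["finger_gap"],3),"q",s["q"].round(2),"theta",round(np.arctan2(M[1,0],M[0,0]),3),"down",M[:,1].round(3))
    return s,M
def delta(target,theta):
    s,M=state()
    print("shift tool cm",(M.T@(np.array(target)-s["position"])*100).round(2))
    x=np.array([np.cos(theta),np.sin(theta),0]);y=np.array([0,0,-1.]);T=np.c_[x,y,np.cross(x,y)]
    print("rotvec",R.from_matrix(M.T@T).as_rotvec().round(3))
E
python3 -c "
from h import *
delta([.5888,.1445,.21],2.32); delta([.5888,.1445,.21],-.822)"
```

```text
t 0.15 p [0.2171 0.6122 0.2303] f [-0.1 -0.2 -0.1] tq [-0.   -0.05  0.01] gap 0.996 q [ 1.15  0.12  1.65 -0.    1.37 -0.08] theta 1.23 down [-0.001 -0.001 -1.   ]
shift tool cm [-31.65   2.08 -50.67]
rotvec [-1.00e-03 -1.09e+00 -1.00e-03]
t 0.15 p [0.2171 0.6122 0.2303] f [-0.1 -0.2 -0.1] tq [-0.   -0.05  0.01] gap 0.996 q [ 1.15  0.12  1.65 -0.    1.37 -0.08] theta 1.23 down [-0.001 -0.001 -1.   ]
shift tool cm [-31.65   2.08 -50.67]
rotvec [ 2.000e-03  2.052e+00 -1.000e-03]
```

Emit:
move_arm(increments=[[[0,0,0,-1.5,0,-2.4,8.5],[0,0,0,-2.6,0,-4.2,8.5],[0,0,0,-2.6,0,-4.2,8.5],[0,0,0,-2.6,0,-4.2,8.5],[0,0,0,-2.6,0,-4.2,8.5],[0,0,0,-2.6,0,-4.2,8.5],[0,0,0,-2.6,0,-4.2,8.5],[0,0,0,-2.6,0,-4.2,8.5],[0,0,0,-2.6,0,-4.2,8.5],[0,0,0,-2.6,0,-4.2,8.5]]])

```text
clock: 1.15
position: [0.5142, 0.2396, 0.2267]
ee_rot: [0.575, 0.41, -0.413, -0.575]
ft_force: [0.4, 0.1, 0.4]
finger_gap: 0.992
```

Emit:
move_arm(increments=[[[0,-0.14,0,0,0,0,8.5],[0,-0.14,0,0,0,0,8.5],[0,-0.14,0,0,0,0,8.5],[0,-0.14,0,0,0,0,8.5],[0,-0.14,0,0,0,0,8.5],[0,-0.14,0,0,0,0,8.5],[0,-0.14,0,0,0,0,8.5],[0,-0.14,0,0,0,0,8.5]]])

```text
clock: 1.95
position: [0.5171, 0.2312, 0.223]
ee_rot: [-0.256, -0.655, 0.662, 0.26]
ft_force: [-0.1, 0.2, 0.7]
finger_gap: 0.993
```

```bash
python3 -c "
from h import *
delta([.5888,.1445,.21],2.32)"
```

```text
t 1.95 p [0.5171 0.2312 0.223 ] f [-0.1  0.2  0.7] tq [ 0.    0.05 -0.01] gap 0.993 q [ 0.33 -0.05  1.84 -0.    1.36 -2.07] theta 2.394 down [-0.008 -0.007 -1.   ]
shift tool cm [-11.16   1.3    1.47]
rotvec [-0.011  0.074  0.001]
```

Emit:
move_arm(increments=[[[-0.01,0.07,0,0,0,0,8.5],[0,0,0,-4,0.3,0.3,8.5],[0,0,0,-4,0.3,0.3,8.5],[0,0,0,-2.5,0.3,0.3,8.5],[0,0,0,0,0,0,8.5]]])

```text
clock: 2.45
position: [0.583, 0.1469, 0.2117]
ee_rot: [-0.278, -0.649, 0.65, 0.281]
ft_force: [0.3, -0.2, 0.2]
finger_gap: 0.99
```

```bash
python3 -c "
from h import *
from workcell import vision
delta([.5888,.1445,.115],2.32)
d=vision.read_camera('wrist'); cv2.imwrite('pics/w1.png',d['pixels'])"
```

```text
t 2.45 p [0.583  0.1469 0.2117] f [ 0.3 -0.2  0.2] tq [-0.05  0.04 -0.02] gap 0.99 q [ 0.16  0.03  1.78  0.    1.33 -2.17] theta 2.328 down [-0.004  0.001 -1.   ]
shift tool cm [-0.6   9.67 -0.28]
rotvec [-0.002  0.008  0.003]
```

View pics/w1.png

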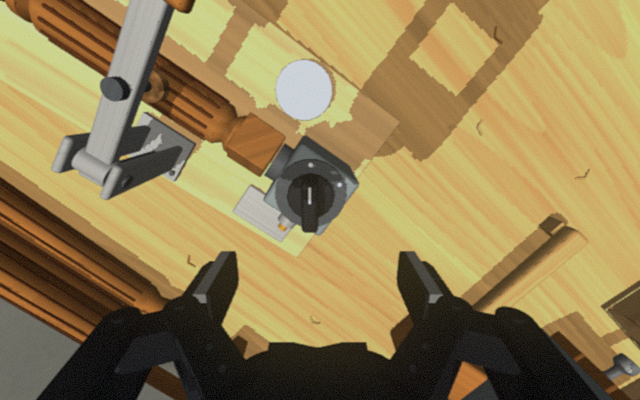

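The wrist view shows the knob bar upright at about (310,205), centred between the fingers (217 and 417) and parallel to the pads. I'll go down now.

Emit:
move_arm(increments=[[[0,0,0,-0.6,1.5,-0.3,8.5],[0,0,0,0,2,0,8.5],[0,0,0,0,2,0,8.5],[0,0,0,0,2,0,7],[0,0,0,0,1,0,6],[0,0,0,0,0,0,6]]])

```text
clock: 3.1
position: [0.5858, 0.1503, 0.12]
ee_rot: [-0.275, -0.65, 0.65, 0.28]
ft_force: [0.0, -0.1, -0.3]
finger_gap: 0.7
```

```bash
python3 -c "
from h import *
delta([.5888,.1445,.115],2.32)"
```

```text
t 3.1 p [0.5858 0.1503 0.12  ] f [ 0.  -0.1 -0.3] tq [ 0.07  0.03 -0.06] gap 0.7 q [ 0.16  0.12  1.85  0.    1.18 -2.18] theta 2.335 down [-0.006  0.002 -1.   ]
shift tool cm [-0.63  0.5   0.18]
rotvec [-0.002  0.015  0.006]
```

Emit:
move_arm(increments=[[[0,0.015,0,-0.5,0.3,0.15,6],[0,0,0,-0.3,0.2,0,6],[0,0,0,0,0,0,6]]])

```text
clock: 3.4
position: [0.5911, 0.144, 0.116]
ee_rot: [0.281, 0.649, -0.648, -0.284]
ft_force: [-0.2, -0.3, -0.2]
finger_gap: 0.703
```

```bash
python3 -c "
from h import *
from workcell import vision
delta([.5888,.1445,.115],2.32)
d=vision.read_camera('wrist'); cv2.imwrite('pics/w2.png',d['pixels'])"
```

```text
t 3.4 p [0.5911 0.144  0.116 ] f [-0.2 -0.3 -0.2] tq [ 0.01 -0.01 -0.  ] gap 0.703 q [ 0.15  0.13  1.84  0.    1.17 -2.17] theta 2.32 down [-0.003  0.003 -1.   ]
shift tool cm [0.2  0.11 0.13]
rotvec [-0.001 -0.     0.004]
```

View pics/w2.png

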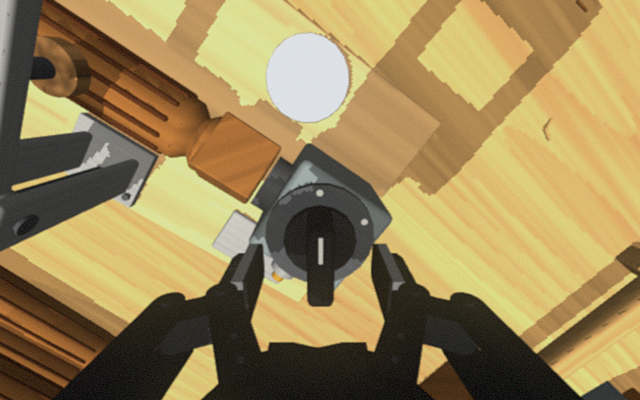

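The bar is at about (320,270), between the pads (247 and 392) and centred. I'll nudge 2 mm and close.

Emit:
move_arm(increments=[[[0,0,0,0.2,0.1,0.1,4],[0,0,0,0,0,0,2],[0,0,0,0,0,0,0.8],[0,0,0,0,0,0,0.8],[0,0,0,0,0,0,0.8],[0,0,0,0,0,0,0.8],[0,0,0,0,0,0,0.8],[0,0,0,0,0,0,0.8]]], squeeze=60)

```text
clock: 4.25
position: [0.5902, 0.1448, 0.1174]
ee_rot: [0.282, 0.649, -0.647, -0.283]
ft_force: [-0.0, -0.5, 0.1]
finger_gap: 0.148
```

```bash
python3 -c "
from h import *
delta([.5888,.1445,.115],2.32)"
```

```text
t 4.25 p [0.5902 0.1448 0.1174] f [-0.  -0.5  0.1] tq [0.06 0.01 0.04] gap 0.148 q [ 0.15  0.13  1.85  0.    1.17 -2.17] theta 2.32 down [ 0.     0.004 -1.   ]
shift tool cm [0.07 0.24 0.12]
rotvec [ 0.003 -0.     0.002]
```

Emit:
move_arm(increments=[[[0,0.1,0,0,0,0,0.8],[0,0.1,0,0,0,0,0.8],[0,0.1,0,0,0,0,0.8],[0,0.1,0,0,0,0,0.8],[0,0,0,0,0,0,0.8]]], squeeze=80)

```text
clock: 4.75
position: [0.5908, 0.1438, 0.1175]
ee_rot: [0.41, 0.577, -0.576, -0.409]
ft_force: [-0.5, -0.3, 0.5]
finger_gap: 0.144
```

```bash
python3 -c "
from h import *
from workcell import vision
delta([.5888,.1445,.116],1.12)
d=vision.read_camera('wrist'); cv2.imwrite('pics/w3.png',d['pixels'])"
```

```text
t 4.75 p [0.5908 0.1438 0.1175] f [-0.5 -0.3  0.5] tq [0.03 0.12 0.07] gap 0.144 q [ 0.15  0.13  1.85  0.    1.17 -1.76] theta 1.907 down [ 0.002  0.001 -1.   ]
shift tool cm [0.13 0.15 0.16]
rotvec [0.002 0.787 0.001]
```

View pics/w3.png

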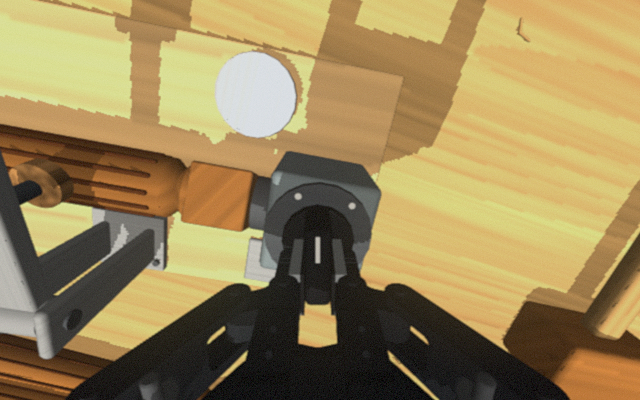

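The bar, with its white line at (318,248), has turned with the pads. I'll carry on to the second seat.

Emit:
move_arm(increments=[[[0,0.1,0,0,0,0,0.8],[0,0.1,0,0,0,0,0.8],[0,0.1,0,0,0,0,0.8],[0,0.1,0,0,0,0,0.8],[0,0.1,0,0,0,0,0.8],[0,0.1,0,0,0,0,0.8],[0,0.1,0,0,0,0,0.8],[0,0.08,0,0,0,0,0.8],[0,0,0,0,0,0,0.8]]], squeeze=80)

```text
clock: 5.7
position: [0.5906, 0.1416, 0.1175]
ee_rot: [0.601, 0.374, -0.376, -0.598]
ft_force: [0.8, 0.9, 0.2]
finger_gap: 0.145
```

```bash
python3 -c "
from h import *
from workcell import vision
delta([.5888,.1445,.116],1.12)
d=vision.read_camera('wrist'); cv2.imwrite('pics/w4.png',d['pixels'])"
```

```text
t 5.7 p [0.5906 0.1416 0.1175] f [0.8 0.9 0.2] tq [-0.16  0.08  0.04] gap 0.145 q [ 0.15  0.13  1.85 -0.01  1.17 -0.97] theta 1.117 down [ 0.001 -0.006 -1.   ]
shift tool cm [0.18 0.15 0.29]
rotvec [ 0.003 -0.003 -0.005]
```

View pics/w4.png

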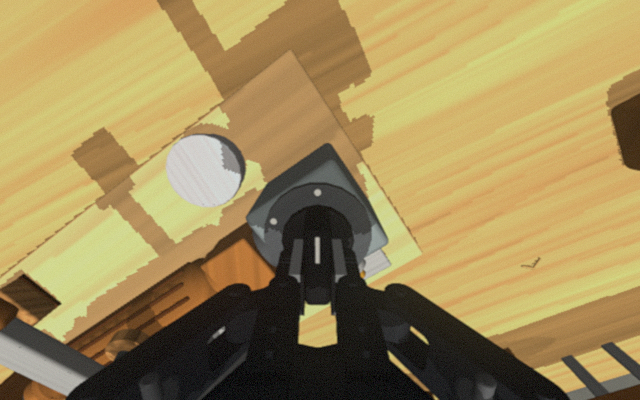

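The white line at (317,250) points straight at the second dot (317,192), so the knob is seated. I'll open the fingers, lift, and check.

Emit:
move_arm(increments=[[[0,0,0,0,0,0,0.8],[0,0,0,0,0,0,4],[0,0,0,0,0,0,4],[0,0,0,0,0,0,4],[0,0,0,0,-2,0,4],[0,0,0,0,-4,0,4],[0,0,0,0,-4,0,4],[0,0,0,0,0,0,0]]])

```text
clock: 6.55
position: [0.5893, 0.1424, 0.2187]
ee_rot: [0.599, 0.375, -0.379, -0.598]
ft_force: [0.6, -0.8, 0.4]
finger_gap: 0.314
```

```bash
python3 - <<'E'
from h import *
from workcell import vision
delta([.521,-.0327,.22],1.12)
d=vision.read_camera('wrist'); cv2.imwrite('pics/w5.png',d['pixels'])
d=vision.read_camera('scene'); w=cloud(d)
m=(w[...,2]>.128)&(w[...,1]>.08)&(w[...,1]<.2)&(w[...,0]>.5)&(w[...,0]<.68)&(w[...,2]<.15);p=w[m];V=np.linalg.svd(p[:,:2]-p[:,:2].mean(0))[2];print(len(p),p.mean(0),np.arctan2(*V[0][::-1]))
E
```

```text
t 6.55 p [0.5893 0.1424 0.2187] f [ 0.6 -0.8  0.4] tq [ 0.02 -0.02  0.01] gap 0.314 q [ 0.15  0.04  1.76 -0.    1.35 -0.97] theta 1.124 down [-0.004 -0.005 -1.   ]
shift tool cm [-18.74  -0.02  -1.42]
rotvec [-0.002  0.004 -0.006]
60 [0.59387502 0.14482479 0.13725122] -0.44907339539832286
```

View pics/w5.png

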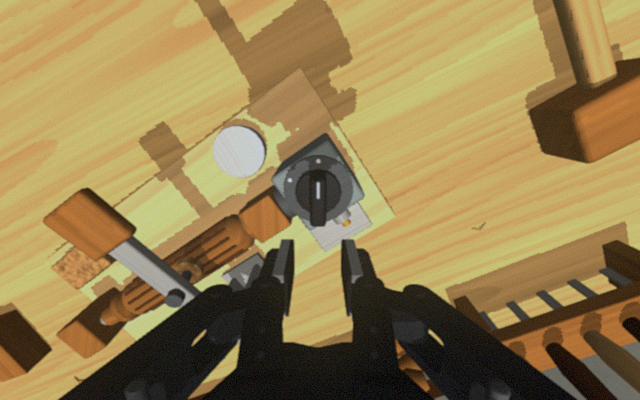

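The scene view gives the bar at -0.449 rad, which is 1.2 rad clockwise from the start. The handle is still raised at about (90,222). I'll move over the handle with the fingers shut.

Emit:
move_arm(increments=[[[0,0,0,-3,0,-0.2,0],[0,0,0,-4.2,0,-0.3,0],[0,0,0,-4.2,0,-0.3,0],[0,0,0,-4.2,0,-0.3,0],[0,0,0,-3,0,-0.3,0],[0,0,0,0,0,0,0],[0,0,0,0,0,0,0]]])

```text
clock: 7.35
position: [0.5106, -0.0361, 0.2018]
ee_rot: [-0.593, -0.367, 0.388, 0.603]
ft_force: [1.3, 0.9, -0.3]
finger_gap: 0.003
```

```bash
python3 -c "
from h import *
delta([.521,-.0327,.17],1.12)"
```

```text
t 7.35 p [ 0.5106 -0.0361  0.2018] f [ 1.3  0.9 -0.3] tq [ 0.08 -0.01 -0.  ] gap 0.003 q [-0.17 -0.15  1.97 -0.01  1.35 -1.3 ] theta 1.127 down [-0.032 -0.004 -0.999]
shift tool cm [ 0.8   3.14 -0.88]
rotvec [-0.027  0.007 -0.017]
```

Emit:
move_arm(increments=[[[-0.027,0,-0.017,0,0,0,0],[0,0,0,0.7,0.5,-0.8,0],[0,0,0,0.1,0.5,-0.1,0],[0,0,0,0,0,0,0],[0,0,0,0,0,0,0]]])

```text
clock: 7.85
position: [0.5232, -0.0286, 0.1883]
ee_rot: [-0.596, -0.379, 0.379, 0.598]
ft_force: [-0.3, -0.8, -0.2]
finger_gap: 0.0
```

```bash
python3 -c "
from h import *
from workcell import vision
delta([.521,-.0327,.16],1.12)
d=vision.read_camera('wrist'); cv2.imwrite('pics/w6.png',d['pixels'])"
```

```text
t 7.85 p [ 0.5232 -0.0286  0.1883] f [-0.3 -0.8 -0.2] tq [-0.1  -0.04  0.01] gap 0.0 q [-0.16 -0.13  1.97  0.    1.3  -1.29] theta 1.132 down [-0.001  0.002 -1.   ]
shift tool cm [-0.47  2.83  0.02]
rotvec [-0.002  0.012  0.002]
```

View pics/w6.png

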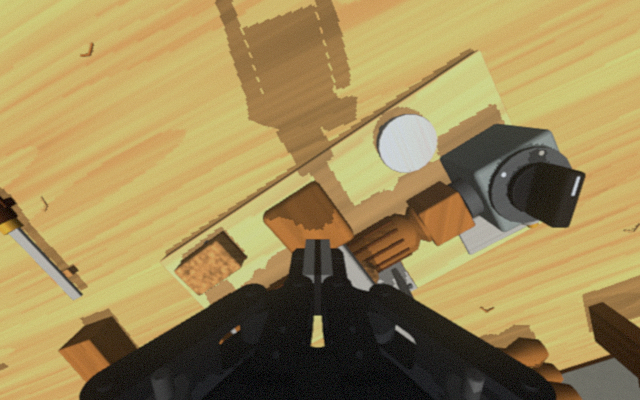

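The shut fingertips at (317,242) are over the handle, which spans about (265–350, 182–250). I'll come down to just above contact.

Emit:
move_arm(increments=[[[0,0,0,-0.4,1,0,0],[0,0,0,0,1,0,0],[0,0,0,0,0.5,0,0],[0,0,0,0,0,0,0]]])

```text
clock: 8.3
position: [0.521, -0.0323, 0.1609]
ee_rot: [-0.596, -0.379, 0.379, 0.598]
ft_force: [-0.3, 0.1, -0.2]
finger_gap: -0.0
```

Emit:
move_arm(increments=[[[0,0,0,0,0.3,0,0],[0,0,0,0,0.3,0,0],[0,0,0,0,0.3,0,0],[0,0,0,0,0,0,0]]])

```text
clock: 8.7
position: [0.5211, -0.0326, 0.1537]
ee_rot: [-0.596, -0.379, 0.379, 0.598]
ft_force: [-2.2, 0.5, 5.9]
finger_gap: -0.004
```

```bash
python3 -c "
from h import *
delta([.521,-.0327,.13],1.12)"
```

```text
t 8.7 p [ 0.5211 -0.0326  0.1537] f [-2.2  0.5  5.9] tq [ 0.1   0.48 -0.02] gap -0.004 q [-0.17 -0.1   2.01  0.    1.23 -1.3 ] theta 1.132 down [-0.002  0.002 -1.   ]
shift tool cm [-0.01  2.37 -0.  ]
rotvec [-0.003  0.012  0.001]
```

Contact is made at 5.9 N. I'll press slowly.

Emit:
move_arm(increments=[[[0,0,0,0,0.2,0,0],[0,0,0,0,0.2,0,0],[0,0,0,0,0.2,0,0],[0,0,0,0,0.2,0,0],[0,0,0,0,0.2,0,0],[0,0,0,0,0.2,0,0],[0,0,0,0,0.2,0,0],[0,0,0,0,0,0,0]]])

```text
clock: 9.5
position: [0.522, -0.0329, 0.1501]
ee_rot: [-0.596, -0.379, 0.38, 0.597]
ft_force: [-2.3, 0.9, 7.1]
finger_gap: 0.001
```

```bash
python3 -c "
from h import *
delta([.521,-.0327,.13],1.12)"
```

```text
t 9.5 p [ 0.522  -0.0329  0.1501] f [-2.3  0.9  7.1] tq [ 0.17  0.62 -0.04] gap 0.001 q [-0.17 -0.09  2.01  0.    1.23 -1.3 ] theta 1.133 down [-0.001  0.001 -1.   ]
shift tool cm [-0.03  2.01  0.09]
rotvec [-0.002  0.013  0.   ]
```

Emit:
move_arm(increments=[[[0,0,0,0,0.3,0,0],[0,0,0,0,0.3,0,0],[0,0,0,0,0.3,0,0],[0,0,0,0,0.3,0,0],[0,0,0,0,0.3,0,0],[0,0,0,0,0.3,0,0]]])

```text
clock: 10.1
position: [0.5217, -0.0331, 0.1417]
ee_rot: [-0.596, -0.378, 0.381, 0.597]
ft_force: [-6.6, 0.3, 9.3]
finger_gap: 0.001
```

Emit:
move_arm(increments=[[[0,0,0,0,0.3,0,0],[0,0,0,0,0.3,0,0],[0,0,0,0,0.3,0,0],[0,0,0,0,0.3,0,0],[0,0,0,0,0.3,0,0]]])

```text
clock: 10.6
position: [0.5212, -0.0332, 0.1361]
ee_rot: [-0.595, -0.377, 0.382, 0.598]
ft_force: [-5.0, 0.8, 11.5]
finger_gap: -0.001
```

```bash
python3 -c "
from h import *
delta([.521,-.0327,.13],1.12)"
```

```text
t 10.6 p [ 0.5212 -0.0332  0.1361] f [-5.   0.8 11.5] tq [ 0.1   1.21 -0.01] gap -0.001 q [-0.17 -0.07  2.02 -0.    1.21 -1.3 ] theta 1.134 down [-0.008 -0.001 -1.   ]
shift tool cm [0.04 0.61 0.03]
rotvec [-0.007  0.014 -0.004]
```

Emit:
move_arm(increments=[[[0,0,0,0,0.3,0,0],[0,0,0,0,0.3,0,0],[0,0,0,0,0.3,0,0],[0,0,0,0,0.3,0,0]]])

```text
clock: 11.0
position: [0.5209, -0.0333, 0.1328]
ee_rot: [-0.595, -0.376, 0.383, 0.598]
ft_force: [-7.5, 0.7, 11.6]
finger_gap: 0.0
```

```bash
python3 -c "
from h import *
from workcell import vision
d=vision.read_camera('scene')
delta([.521,-.0327,.13],1.12)"
```

```text
t 11.05 p [ 0.5209 -0.0333  0.1327] f [-7.   1.1 11.9] tq [ 0.11  1.3  -0.03] gap 0.0 q [-0.17 -0.07  2.02 -0.    1.2  -1.3 ] theta 1.134 down [-0.011 -0.001 -1.   ]
shift tool cm [0.06 0.27 0.01]
rotvec [-0.01   0.014 -0.006]
```

Emit:
move_arm(increments=[[[0,0,0,0,0.35,0,0],[0,0,0,0,0.35,0,0],[0,0,0,0,0.3,0,0]]])

```text
clock: 11.35
position: [0.5207, -0.0333, 0.1301]
ee_rot: [-0.594, -0.376, 0.384, 0.599]
ft_force: [-8.5, 0.3, 13.0]
finger_gap: 0.002
```

```bash
python3 - <<'E'
from h import *
from workcell import vision
d=vision.read_camera('scene')
delta([.521,-.0327,.13],1.12)
im=d["pixels"][165:275,240:400]; cv2.imwrite("pics/s7.png",cv2.resize(im,None,fx=5,fy=5,interpolation=cv2.INTER_CUBIC))
w=cloud(d); h2=d["pixels"].astype(int)
# jig coords
c,s=np.cos(.1505),np.sin(.1505); o=np.array([.6142,-.0236])
q=w[...,:2]-o; jx=q[...,0]*c+q[...,1]*s; jy=-q[...,0]*s+q[...,1]*c
hj=np.array([.521,-.0327])-o; hy=-hj[0]*s+hj[1]*c; hx=hj[0]*c+hj[1]*s; print("handle jig",hx,hy)
m=(abs(jy-hy)<.012)&(w[...,2]>.09)&(w[...,2]<.17)
for a in np.arange(-.13,.08,.015):
    k=m&(jx>a)&(jx<a+.015); print(round(a+.0075,3),k.sum(),np.round(np.median(w[...,2][k]),4) if k.sum() else None)
E
```

```text
t 11.4 p [ 0.5208 -0.0333  0.13  ] f [-7.1  0.5 13.1] tq [ 0.16  1.36 -0.01] gap 0.0 q [-0.16 -0.07  2.02 -0.    1.2  -1.3 ] theta 1.135 down [-0.013 -0.001 -1.   ]
shift tool cm [0.07 0.   0.  ]
rotvec [-0.012  0.015 -0.007]
handle jig -0.0935108748715142 0.004976573194880705
-0.122 0 None
-0.108 0 None
-0.092 27 0.1482
-0.078 51 0.1462
-0.062 22 0.1275
-0.048 17 0.1261
-0.033 15 0.126
-0.018 16 0.1261
-0.003 21 0.1308
0.013 22 0.1274
0.027 13 0.1263
0.042 21 0.1275
0.057 15 0.1287
0.073 17 0.1324
0.088 63 0.1219
```

View pics/s7.png

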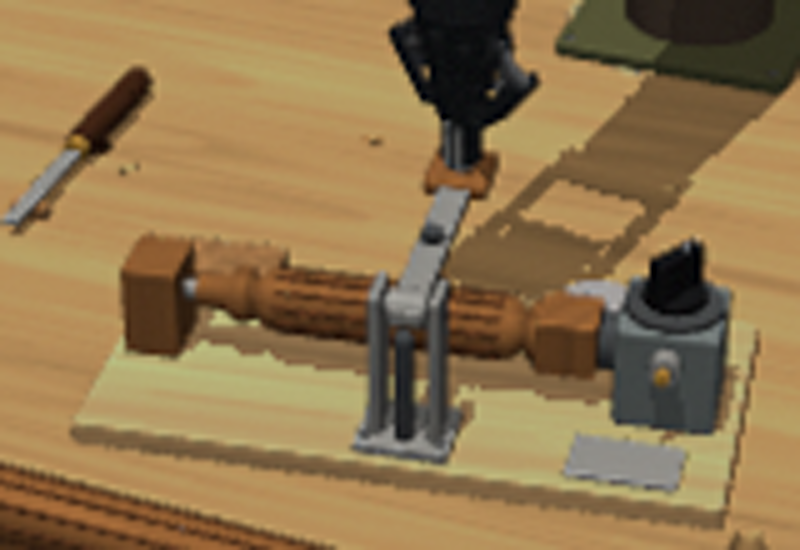

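The picture shows the lever bar level: its top is flat at about z = 0.126 from handle to hinge. The fingers are on the handle at (460,165), and the knob is turned at (680,270). I'll check it is steady.

```bash
python3 - <<'E'
from h import *
from workcell import vision
for i in range(10):
    d=vision.read_camera('top')
    if i%3==0: state()
w=cloud(d); w0=cloud(dict(np.load("top0.npz")))
cv2.imwrite("pics/t8.png",d["pixels"])
p=w[(w[...,2]>.128)&(w[...,2]<.15)&(w[...,1]>.08)&(w[...,1]<.2)&(w[...,0]>.5)&(w[...,0]<.68)]
print(len(p)); V=np.linalg.svd(p[:,:2]-p[:,:2].mean(0))[2] if len(p)>4 else None; print(p.mean(0),np.arctan2(*V[0][::-1]))
E
```

```text
t 11.45 p [ 0.5207 -0.0333  0.1301] f [-6.7  2.2 13.2] tq [ 0.17  1.41 -0.01] gap 0.001 q [-0.16 -0.07  2.02 -0.    1.2  -1.3 ] theta 1.135 down [-0.013 -0.001 -1.   ]
t 11.6 p [ 0.5207 -0.0333  0.1302] f [-7.2  1.5 12.8] tq [0.17 1.4  0.02] gap 0.006 q [-0.17 -0.07  2.02 -0.    1.2  -1.3 ] theta 1.135 down [-0.013 -0.001 -1.   ]
t 11.75 p [ 0.5207 -0.0333  0.1301] f [-7.7  0.9 13.2] tq [0.12 1.37 0.02] gap -0.002 q [-0.16 -0.07  2.02 -0.    1.2  -1.3 ] theta 1.135 down [-0.013 -0.001 -1.   ]
t 11.9 p [ 0.5208 -0.0333  0.1302] f [-7.8  1.3 13. ] tq [ 0.22  1.4  -0.02] gap -0.002 q [-0.17 -0.07  2.02 -0.    1.2  -1.3 ] theta 1.135 down [-0.013 -0.001 -1.   ]
84
[0.58829703 0.14327326 0.13761518] 2.683479182592547
```

View pics/t8.png

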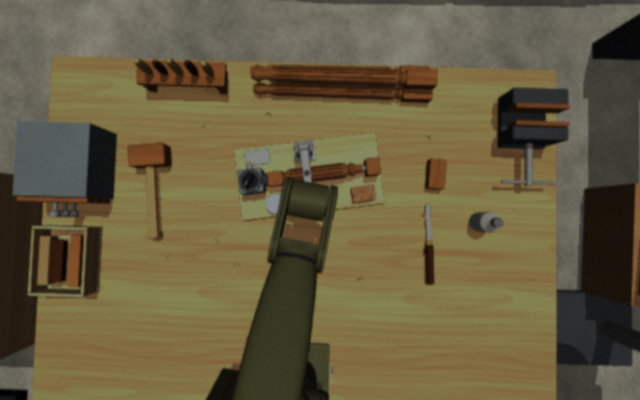

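The push holds steady at z = 0.130 and 13 N. The knob bar is at 2.683 − π = −0.458 rad, about 1.2 rad clockwise of the start. The bystanders stand where they did, with the wax tin partly hidden at (272,204). I'm handing in.

```bash
python3 -c "
from workcell import ticket; print(ticket.hand_in())"
```

```text
the job is handed in; nothing more can be done
None
```

The knob is in its second seat, the lever is held level, and I handed the job in at about 12 s of the 48 s allowed. No verdict came back.

- **Knob:** I gripped the bar and turned it 1.2 rad clockwise with the lever up. In the last pictures the bar had gone from 0.749 rad to about -0.45 rad in world axes (scene -0.449, top -0.458), and its white line pointed at the second dot.
- **Lever:** I pressed the handle slowly down about 24 mm with the shut fingers. The last readings, over 0.5 s, were steady at a tip height of 0.130 m with about 13 N upward. The scene camera's depth showed the lever's top flat along its length.
- **Side force:** There was also a sideways force of about 7 N along x on the tool during the hold, probably friction on the handle.
- **Other things:** The last top view showed none of the bystanders visibly moved. I judged this by eye, and the arm hid part of the wax tin.

No check failed. The cameras disagreed by only about 0.01 rad on the knob angle.

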